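# Fit the lock-off knob to the dust extractor's start shaft and hold it in

### The arm

A 7-joint arm with a two-finger parallel gripper is mounted at the origin on the work surface; the furniture and walls round the work are solid. World frame = base frame: x ahead of the robot, y to its left, z up, the work surface at z = 0. Lengths are in m, angles in rad, forces in N, time in s.
With the tool pointing down it reaches from about 0.4 to 0.85 m from the base axis. Payload 10.4 kg.
Tool frame: the origin (TCP) lies between the finger pads; the fingertips stand 22 mm ahead of it and the grasp point (between the pads) lies 3 mm ahead of it; z points along the fingers, y is the line along which they close (so a half turn about z gives the same grasp; the last joint's range is limited). The gripper opens to 85 mm and grips with 20 to 120 N. Pads are 22 mm wide; open, the fingers measure 114 mm over their backs; the gripper's body (76 mm by 85 mm) begins 54 mm behind the grasp point. The pads swing forward as they close: fully open they stand 13 mm farther back than shut.
Start: joints at [-1.177, 0.332, -0.065, 1.46, 0.022, 1.35, -0.088], TCP at [0.253, 0.572, 0.253] pointing down, gripper open.
Joint ranges: [-2.6, 2.6], [-0.5, 2.12], [-1.47, 1.34], [0.16, 2.42], [-1.27, 4.41], [0.06, 2.06], [-2.6, 2.6]. Speed limits (rad/s): [2.22, 2.22, 2.79, 2.79, 3.14, 3.14, 3.14].

### API

Orientations are given as a unit quaternion [x, y, z, w].
In Python, from workcell import manip, camera, ticket, boxes_of, outline_of gives the robot as it stands.
- The arm moves only by the tool carry_out, never from a script. Its argument "deltas" is a list of rows, each a list of 5 numbers: the shift along the tool's x, y, z as a fraction of full scale, then the turn about the tool's z as a fraction of full scale, then the opening, from -1 (shut) to 1 (fully open), so that 0 is half open. In form: [[tx, ty, tz, spin, gripper], ...]. A call has 1 to 20 rows; each row is the pose to reach, as a shift and turn from the pose commanded when the call began, along the tool's axes at that moment; what a row does not reach only later rows make up. Full scale, the value 1, is 150 mm for a shift and 30 degrees for a turn. A row lasts 1/8 s, in which the tool goes at most 62.5 mm and 10.7 degrees, less where a joint would pass 70% of its speed; a pose out of reach is approached as far as the arm can. A call with a number of a shift or a turn outside -1 to 1 is refused whole. A call with a gripper value outside its range is refused whole. The fingers move at their own pace and stop on an object; "force" is the grip in N (left out, the last holds). Time passes only in rows, so rows that repeat a pose let the fingers close. It gives the time, the measured TCP pose, the force, the opening and the grip force at its end, in the units of the state.
- manip.get_obs(): the state, without advancing time (a new reading comes with each control period).
- camera(name): name is "side" or "top" or "wrist"; returns a dict with "img" (420x560x3 uint8, red, green, blue), "depth" (420x560 float32, m along the optical axis (not along the pixel's ray), 0 where there is no reading), "vertical_fov" (degrees; the focal length in pixels is half the picture's height over the tangent of half this angle, whatever the lens; pixels are square), "cx", "cy" (the principal point, pixels), "R" (3x3) and "t" (3): a world point X has camera coordinates R X + t. Camera axes: x right, y down, z forward; pixel columns grow to the right and rows downward; lengths in m; the calibration is good to about 2 mm. A picture is of the moment at which its call begins.
- ticket.hand_in(): hands the job in; it is judged then, once.
Trained networks look in a picture, given as the dict that the camera call returned (one of the last four; its "shot" number tells which), for a name from the list of things; names that differ only in an ending like _2 or _b are one class to them, and where a whole thing is asked for, a point or a joint stands for the part that bears it (a point fixed in the world has none). Each returns a list of dicts, best first, with "conf" (0 to 1); they miss things now and then, are a little off and sometimes report something else, mostly with a low value. They report only what shows in the picture. A call takes as long as a camera call. They do not tell look-alikes from the thing itself.
- boxes_of(query, picture): "position" ([x, y, z] in m, in world coordinates, good to about 4 mm: the middle of the surface that is visible of it).
- outline_of(query, picture): "region" (420x560 bool, what is visible of it).
The state is a dict: "clock": time; "joint_pos": joint angles; "joint_velocities": joint speeds; "tau": joint torques, N m; "position": TCP position; "ee_rot": TCP orientation; "ft_force": force on the tool from outside, world axes, zero at the start; "torque": the same for the moment, N m; "grip_width": opening from 0.0 (shut) to 1.0 (fully open); "grasp_force": force on a finger pad.
Only numpy, scipy, OpenCV 4.12 (cv2) and the standard library are available. Lean on these libraries where they do the work, as an engineer would, in place of code of your own. Each camera call takes 0.05 s, during which the arm holds its last target. There are 200 camera calls.

### The job

Take the black lock-off knob out of its parking rack by sliding it along the slot and out of the open end, turn it so that its orange pointer faces the way of the orange mark on the grey control box, and push it right down onto the D-shaped shaft. Then press the knob, with the sprung shaft under it, fully in and finish while still holding it pressed in: do not let go. Leave the mug and the glue bottle where they stand.

Things in the scene. Friction and masses are not known exactly. Their poses are not given: they have to be found in the camera images.
- knob: Loose black knob, 54 mm high. Origin: centre of its underside, z up. Skirt 50 mm dia, 5 thick; hub 35 dia up to 24; on top a grip bar along x. The orange pointer on the bar's +x half marks the side of the bore's flat. Bore: D, 24 mm dia, flat 4.5 mm from the axis, 20 deep. Starts in the rack, axis within 8 mm of its middle, pointer within 1.1 rad of facing the robot (-x).
- knob_grip (a point): Centre of the knob's grip bar, 39 mm above the knob's underside on its axis; same axes as the knob. The bar is 44 mm long (x), 14 mm thick (y, flat parallel sides: grip here) and 30 mm high, from 24 to 54 mm above the underside. Keep the fingertips at least 25 mm above the underside, for the hub is wider than the bar.
- knob_pointer (a point): Tip of the knob's orange pointer, on the +x end face of the grip bar: 22 mm from the knob's axis along its x, 39 mm above its underside.
- rack: Parking rack, fixed, aluminium with blue lips, 90 (x) x 74 (y) x 20 mm high. Origin: centre of its underside. Slot along x: closed at +x, open at -x (roughly to the robot's right). Floor 6 mm up; the skirt lies in a channel 54 wide, 9 high, under two lips 41 mm apart: it can rise only 4 mm and must slide to -x. It is clear of the lips, and may be lifted, once the knob's axis is beyond x = -70 mm.
- control_box: Grey control box, fixed, 120 (x) x 100 (y) x 50 mm high, +x away from the robot. Origin: centre of its underside. On top: a brass shaft, 15 mm toward -x from the middle, on a black disc; at the shaft's -x side an orange mark shows which way the shaft's flat faces; two lamps, 8 mm high, at the +x end.
- shaft_seat (a point): On the shaft's axis, at the top of its steel shoulder, where the knob's underside rests when fully on: 60 mm above the worktop, 54 with the shaft pressed in. x points to the shaft's flat (to the orange mark), z up. The shaft stands 18 mm above it: 22 mm dia, flat 4 mm from the axis, top 4.5 mm tapered by 3. It cannot turn. The knob goes on with its x along this x, within about 0.1 rad.
- plunger (a joint): How far the shaft is pressed in, in m: 0 is out, 0.006 is fully in at its stop. A spring pushes it out, with about 4.5 N at the start and 13.5 N fully in.
- mug: Blue and white mug, loose, 92 mm high, at the back. Origin: centre of its underside. Leave alone.
- glue_bottle: White glue bottle with green cone cap, loose, 73 mm diameter, 244 mm high, at the back right. Origin: centre of its underside. Leave alone.
Not all that is in view belongs to the job. Of the things that look like the knob, the largest one is meant.

How it is judged:
By the outcome, as a careful person would: the job done as asked, in the order asked, and still so for the second after the job is handed in, while the arm keeps its last pose, push and grip.
It also fails if it takes over 38 s, if anything falls off the work surface, if the arm or the gripper's body presses on something with over 40 N, if the wrist force passes 120 N, or if a joint passes its speed limit or range.

## Working session

There is one attempt and no reset: what is moved stays moved. The work goes in short steps, Python scripts to look and compute and a tool call to move; the robot and the scene stay as the last step left them, time stands still between calls to the robot, and variables do not carry over. Pictures are saved under pics/ and viewed, at most 10 in all, crops included, and the job is handed in when it is done.

Besides the shell and the picture viewer there is one more tool, called as name(argument=value, ...) on one line, values as JSON. carry_out: Moves the arm, as the interface text tells. Its arguments: {"type":"object","properties":{"deltas":{"type":"array","items":{"type":"array","items":{"type":"number"}}},"force":{"type":"number"}},"required":["deltas"]}

```bash
mkdir -p pics
cat > h.py <<'E'
import numpy as np,cv2
from workcell import manip,camera,ticket,boxes_of,outline_of
def f(c): return 210/np.tan(np.radians(c["vertical_fov"])/2)
def world(c,m):
    v,u=np.nonzero(m&(c["depth"]>0)); z=c["depth"][v,u]
    P=np.c_[(u-c["cx"])/f(c)*z,(v-c["cy"])/f(c)*z,z]
    return (P-c["t"])@c["R"], np.c_[u,v]
def pix(c,X):
    p=c["R"]@np.array(X)+c["t"]; return [c["cx"]+f(c)*p[0]/p[2],c["cy"]+f(c)*p[1]/p[2]]
def save(n,im): cv2.imwrite("pics/"+n+".png",cv2.cvtColor(im,cv2.COLOR_RGB2BGR))
E
python3 - <<'E'
from h import *
o=manip.get_obs(); print({k:np.round(v,3) for k,v in o.items()})
c=camera("top"); s=camera("side")
save("top0",c["img"]); save("side0",s["img"])
for p in (c,s):
  print(np.round(p["R"],2).tolist(),np.round(-p["R"].T@p["t"],3))
  for n in ["knob","rack","control_box","knob_pointer","shaft_seat","mug","glue_bottle"]:
    print(n,[(np.round(b["position"],3).tolist(),round(b["conf"],2)) for b in boxes_of(n,p)][:4])
E
```

```text
{'clock': np.float64(0.0), 'joint_pos': array([-1.177,  0.333, -0.065,  1.461,  0.022,  1.35 , -0.089]), 'joint_velocities': array([ 0.   ,  0.   ,  0.001,  0.   ,  0.   ,  0.   , -0.001]), 'tau': array([-0.0000e+00, -6.2545e+01,  4.9000e-02, -3.9161e+01,  1.6000e-02,
        1.0000e-02, -0.0000e+00]), 'position': array([0.253, 0.571, 0.253]), 'ee_rot': array([ 0.207,  0.978, -0.001, -0.   ]), 'ft_force': array([-0.592, -0.112,  0.315]), 'torque': array([ 0.005, -0.008,  0.035]), 'grasp_force': np.float64(0.0), 'grip_width': np.float64(1.0)}
[[-0.16, -0.99, -0.0], [-0.97, 0.16, -0.21], [0.2, -0.03, -0.98]] [ 0.301 -0.155  0.929]
knob [([0.36, 0.062, 0.018], 0.75), ([0.368, 0.135, 0.016], 0.75), ([0.464, 0.076, 0.032], 0.67)]
rack [([0.46, 0.076, 0.022], 0.63)]
control_box [([0.404, -0.24, 0.049], 0.69)]
knob_pointer [([0.468, 0.078, 0.033], 0.86), ([0.369, 0.134, 0.019], 0.8), ([0.359, 0.063, 0.02], 0.55)]
shaft_seat [([0.387, -0.241, 0.06], 0.72)]
mug []
glue_bottle [([0.554, -0.458, 0.125], 0.96)]
[[1.0, 0.05, 0.02], [0.04, -0.52, -0.85], [-0.03, 0.85, -0.52]] [ 0.502 -0.946  0.56 ]
knob [([0.365, 0.053, 0.016], 0.7), ([0.466, 0.073, 0.032], 0.69), ([0.365, 0.131, 0.024], 0.67), ([0.392, -0.251, 0.063], 0.58)]
rack [([0.468, 0.053, 0.012], 0.94)]
control_box [([0.405, -0.272, 0.046], 0.9)]
knob_pointer [([0.472, 0.073, 0.031], 0.57), ([0.366, 0.057, 0.014], 0.51)]
shaft_seat [([0.394, -0.251, 0.057], 0.69)]
mug [([0.553, -0.105, 0.06], 0.8)]
glue_bottle [([0.559, -0.497, 0.082], 0.76)]
```

View pics/top0.png

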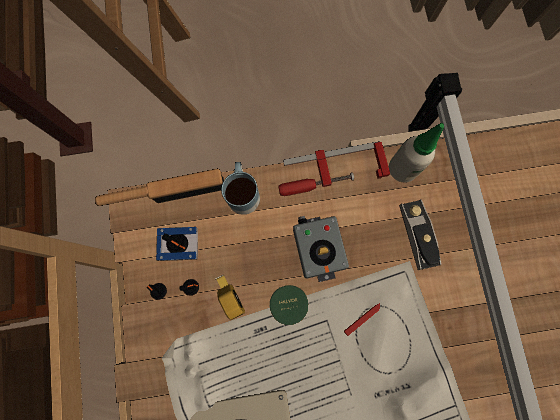

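View pics/side0.png

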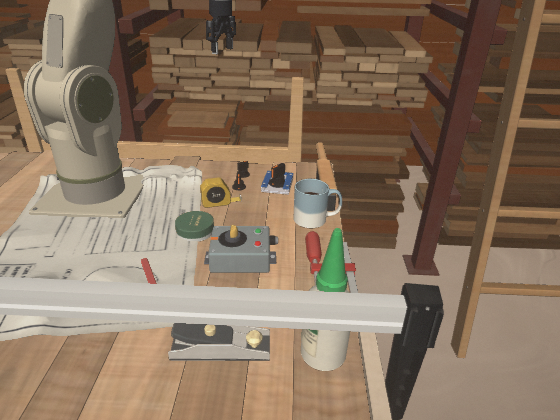

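The top view shows the rack at (178,243), with two small look-alikes at (158,291) and (189,287). The box is at (320,247) with its orange mark at (327,269). There's a wooden frame at the left, and a rail crosses at the right near the camera. I'll check the frame's heights along my path and fit the box and rack.

Run:
```python
from h import *
c=camera("top"); s=camera("side"); w=camera("wrist"); save("w0",w["img"])
a=np.ones((420,560),bool)
for n,p in(("top",c),("side",s)):
  P,_=world(p,a)
  for y0 in np.arange(-.7,.75,.1):
    r=[]
    for x0 in np.arange(.0,.8,.1):
      q=P[(P[:,0]>x0)&(P[:,0]<x0+.1)&(P[:,1]>y0)&(P[:,1]<y0+.1)]
      r.append(round(float(q[:,2].max()),2) if len(q)>5 else None)
    print(n,round(y0,1),r)
R=manip.get_obs()
print("wrist cam",-w["R"].T@w["t"],w["R"].round(2).tolist())
img=c["img"]
for nm in("rack","control_box"):
  m=outline_of(nm,c)[0]["region"]; P,uv=world(c,m)
  print(nm,np.percentile(P,[2,50,98],axis=0).round(3).tolist())
  zt={"rack":.02,"control_box":.05}[nm]
  k=abs(P[:,2]-zt)<.005
  print(cv2.minAreaRect((P[k,:2]*1000).astype(np.float32)))
  h=cv2.cvtColor(img,cv2.COLOR_RGB2HSV)[uv[:,1],uv[:,0]]
  o=(h[:,0]>5)&(h[:,0]<20)&(h[:,1]>170)&(h[:,2]>110)
  print("orange",o.sum(),P[o].mean(0).round(4))
x=cv2.resize(img[215:315,130:360],None,fx=3.4,fy=3.4,interpolation=cv2.INTER_CUBIC);save("crop0",x)
```

```text
top -0.7 [0.01, 0.01, 0.01, 0.01, 0.01, 0.01, 0.01, None]
top -0.6 [0.19, 0.19, 0.19, 0.19, 0.19, 0.19, 0.2, None]
top -0.5 [0.03, 0.02, 0.02, 0.05, 0.04, 0.25, 0.03, None]
top -0.4 [0.03, 0.02, 0.02, 0.02, 0.01, 0.03, 0.02, None]
top -0.3 [0.01, 0.01, 0.01, 0.08, 0.06, 0.04, 0.03, None]
top -0.2 [0.02, 0.02, 0.04, 0.06, 0.06, 0.1, 0.02, None]
top -0.1 [0.02, 0.02, 0.07, 0.07, 0.01, 0.1, 0.09, None]
top -0.0 [0.02, 0.03, 0.03, 0.05, 0.07, 0.07, 0.07, None]
top 0.1 [0.03, 0.03, 0.03, 0.04, 0.06, 0.07, 0.07, None]
top 0.2 [None, 0.01, 0.01, 0.01, 0.01, 0.07, 0.0, None]
top 0.3 [-0.36, -0.02, -0.02, -0.02, 0.16, 0.16, None, None]
top 0.4 [-0.36, -0.02, -0.02, -0.02, 0.13, None, None, None]
top 0.5 [-0.7, -0.7, -0.7, -0.7, -0.7, -0.7, -0.7, -0.7]
top 0.6 [-0.47, -0.47, -0.47, -0.7, -0.7, -0.7, -0.7, -0.7]
top 0.7 [-0.47, -0.47, -0.47, -0.43, -0.38, -0.38, -0.38, -0.4]
side -0.7 [None, 0.0, 0.0, 0.0, None, None, None, None]
side -0.6 [0.0, 0.18, 0.18, 0.18, 0.18, 0.18, 0.2, None]
side -0.5 [0.02, 0.02, 0.01, 0.05, 0.04, 0.24, 0.07, None]
side -0.4 [0.02, 0.01, 0.01, 0.01, 0.0, 0.02, 0.02,
[... 545 characters left out ...]
ne, None, 0.35, None, None, None, None, None]
side 0.7 [0.25, 0.25, 0.25, 0.25, 0.25, 0.25, 0.23, 0.24]
wrist cam [0.1814482  0.60290722 0.37404065] [[0.41, 0.91, 0.0], [0.87, -0.39, 0.3], [0.28, -0.12, -0.95]]
rack [[0.427, 0.037, 0.004], [0.462, 0.078, 0.02], [0.502, 0.128, 0.024]]
((465.1947937011719, 83.31532287597656), (90.74913024902344, 73.82730865478516), 83.08150482177734)
orange 0 [nan nan nan]
control_box [[0.336, -0.288, 0.001], [0.4, -0.238, 0.051], [0.473, -0.19, 0.075]]
((403.1515197753906, -239.67660522460938), (119.76937866210938, 99.96923065185547), 4.134737968444824)
orange 28 [ 0.3628 -0.2435  0.0599]<stdin>:23: RuntimeWarning: Mean of empty slice.
  ret = um.true_divide(
```

View pics/crop0.png

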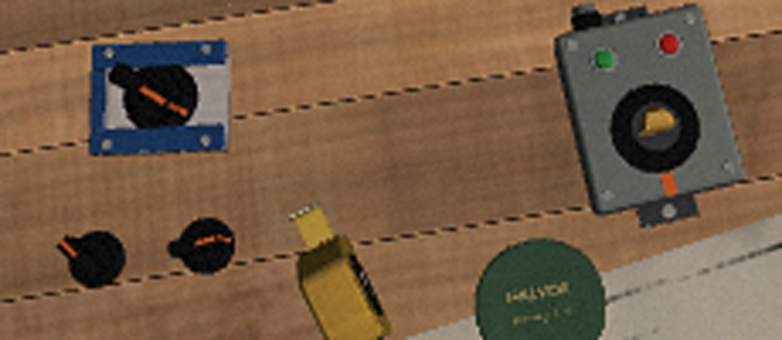

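The path is clear with a small rise. Box yaw is about 4° and the rack slot runs at about 83°. The knob's pointer faces the lower right in the crop, at about 230° heading. I'll move toward the rack, turning along the way.

carry_out(deltas=[[-0.29,-0.27,-0.4,0.33,0.2],[-0.58,-0.54,-0.4,0.67,0.2],[-0.875,-0.81,-0.4,1,0.2],[-0.875,-0.81,-0.4,1,0.2]])

```text
clock: 1.55
position: [0.3265, 0.4036, 0.3144]
ee_rot: [0.457, 0.89, 0.001, 0.0]
ft_force: [-0.2, 0.7, 0.2]
grip_width: 0.602
grasp_force: 0.0
```

carry_out(deltas=[[-0.33,-0.075,0,0.33,0.2],[-0.66,-0.15,0,0.67,0.2],[-0.99,-0.225,0,1,0.2],[-0.99,-0.225,0,1,0.2]])

```text
clock: 2.05
position: [0.3857, 0.2645, 0.3137]
ee_rot: [0.671, 0.742, 0.0, 0.0]
ft_force: [-0.7, 1.8, 0.8]
grip_width: 0.604
grasp_force: 0.0
```

carry_out(deltas=[[-0.3,0.1,0.1,0.33,0.0],[-0.6,0.2,0.2,0.67,0.0],[-0.83,0.25,0.3,1,-0.1],[-0.83,0.25,0.3,1,-0.1],[-0.83,0.25,0.3,1,-0.1]])

```text
clock: 2.68
position: [0.4344, 0.1492, 0.2685]
ee_rot: [0.837, 0.547, 0.0, -0.0]
ft_force: [0.3, -0.4, 0.4]
grip_width: 0.448
grasp_force: 0.0
```

```bash
cat > look.py <<'E'
from h import *
import sys
from scipy.spatial.transform import Rotation as Ro
o=manip.get_obs(); M=Ro.from_quat(o["ee_rot"]).as_matrix()
print("t",o["clock"],"pos",o["position"].round(4),"head",np.degrees(np.arctan2(M[1,0],M[0,0])).round(2),"z",M[:,2].round(3),"j",o["joint_pos"].round(2),"F",o["ft_force"].round(1),"w",o["grip_width"],o["grasp_force"])
if len(sys.argv)>1:
  w=camera("wrist"); save(sys.argv[1],w["img"])
  for n in ["knob","knob_pointer","rack","shaft_seat","control_box"]:
    print(n,[(np.round(b["position"],3).tolist(),round(b["conf"],2),np.round(pix(w,b["position"]))) for b in boxes_of(n,w)][:3])
E
python3 look.py w1
```

```text
t 2.675 pos [0.4344 0.1492 0.2685] head 66.36 z [ 0.  0. -1.] j [-0.77 -0.06  0.33  1.87  0.02  1.33 -0.86] F [ 0.3 -0.4  0.4] w 0.44834042356729154 0.0
knob [([0.372, 0.142, 0.018], 0.88, array([234., 200.])), ([0.367, 0.07, 0.023], 0.8, array([254., 248.])), ([0.463, 0.092, 0.036], 0.74, array([315., 211.]))]
knob_pointer [([0.37, 0.141, 0.017], 0.82, array([234., 201.])), ([0.367, 0.072, 0.015], 0.66, array([254., 245.]))]
rack [([0.473, 0.096, 0.02], 0.68, array([320., 202.])), ([0.463, 0.094, 0.038], 0.32, array([315., 210.]))]
shaft_seat []
control_box [([0.455, -0.2, 0.044], 0.96, array([381., 382.]))]
```

View pics/w1.png

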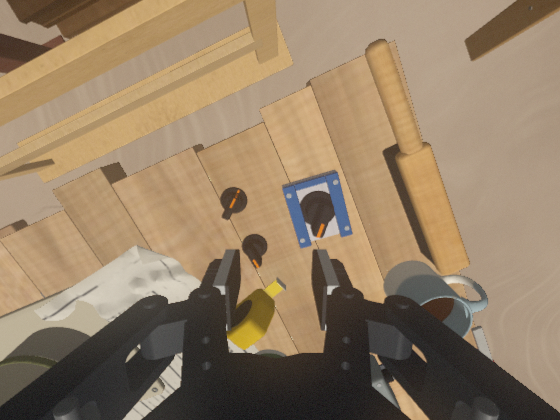

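The wrist view shows the knob in the rack at (318,210), with its orange pointer running down to (320,237). The decoys are at (234,200) and (255,247). Now I'll measure the bar using depth.

```bash
cat > knob.py <<'E'
from h import *
def knob(w,near=(.465,.085),zb=(.05,.066),r=.06):
  b=np.ones((420,560),bool); P,uv=world(w,b)
  k=(np.hypot(P[:,0]-near[0],P[:,1]-near[1])<r)
  t=k&(P[:,2]>zb[0])&(P[:,2]<zb[1])
  print("bar top",t.sum(),P[t].mean(0).round(4),cv2.minAreaRect((P[t,:2]*1000).astype(np.float32)))
  h=cv2.cvtColor(w["img"],cv2.COLOR_RGB2HSV)[uv[:,1],uv[:,0]]
  o=k&(h[:,0]>4)&(h[:,0]<20)&(h[:,1]>150)&(h[:,2]>90)&(P[:,2]>.03)
  d=P[t].mean(0)
  print("orange",o.sum(),P[o].mean(0).round(4),"dir",np.degrees(np.arctan2(*(P[o].mean(0)-d)[[1,0]])))
  return P,k
if __name__=="__main__":
  w=camera("wrist"); P,k=knob(w)
  k&=abs(P[:,2]-.02)<.004
  print("rack",cv2.minAreaRect((P[k,:2]*1000).astype(np.float32)))
  m=outline_of("rack",w)[0]["region"];P,_=world(w,m);P=P[abs(P[:,2]-.02)<.004];print("rack",P.mean(0),cv2.minAreaRect((P[:,:2]*1000).astype(np.float32)))
  knob(camera("top"))
E
python3 knob.py
```

```text
bar top 445 [0.4669 0.0863 0.0589] ((466.7744140625, 84.51837921142578), (43.98077392578125, 14.53501033782959), 48.833072662353516)
orange 55 [0.46   0.0757 0.0606] dir -122.88778345466477
rack ((465.7206115722656, 83.82209777832031), (89.85018157958984, 74.0015640258789), 83.30911254882812)
rack [0.4670424  0.09069395 0.02001102] ((465.7037353515625, 83.83540344238281), (89.77774810791016, 74.04570007324219), 83.39366149902344)
bar top 128 [0.4656 0.0827 0.0602] ((466.1533508300781, 83.38320922851562), (44.06970977783203, 13.92331600189209), 49.6679801940918)
orange 22 [0.4575 0.073  0.0564] dir -129.8068499263626
```

carry_out(deltas=[[-0.16,0.19,0.3,0.29,-0.1],[-0.31,0.37,0.6,0.58,-0.1],[-0.31,0.37,0.92,0.58,-0.1],[-0.31,0.37,0.92,0.58,-0.1],[-0.31,0.37,0.92,0.58,-0.1]])

```text
clock: 3.75
position: [0.4674, 0.0833, 0.132]
ee_rot: [0.911, 0.413, 0.001, 0.0]
ft_force: [0.7, 1.0, 0.1]
grip_width: 0.455
grasp_force: 0.0
```

```bash
python3 look.py; python3 -c "
from knob import *
knob(camera('wrist'))"
```

```text
t 3.75 pos [0.4674 0.0833 0.132 ] head 48.77 z [ 0.002  0.001 -1.   ] j [-0.67  0.11  0.42  2.01 -0.05  1.03 -0.94] F [0.7 1.  0.1] w 0.4551876934747249 0.0
bar top 1152 [0.4685 0.0861 0.0594] ((467.3717041015625, 84.68048858642578), (43.32988357543945, 13.97754955291748), 49.72916793823242)
orange 137 [0.46   0.0759 0.0608] dir -129.57201834526683
```

carry_out(deltas=[[0,0,0.3,-0.02,-0.1],[0,0,0.51,-0.02,-0.1],[0,0,0.51,-0.02,-0.1],[0,0,0.51,-0.02,-0.4],[0,0,0.51,-0.02,-0.7],[0,0,0.51,-0.02,-1],[0,0,0.51,-0.02,-1],[0,0,0.51,-0.02,-1]], force=60)

```text
clock: 4.8
position: [0.468, 0.0833, 0.0559]
ee_rot: [0.909, 0.417, 0.002, -0.0]
ft_force: [-2.5, 0.2, 8.5]
grip_width: 0.15
grasp_force: 58.6
```

```bash
python3 look.py
```

```text
t 4.8 pos [0.468  0.0833 0.0559] head 49.33 z [ 0.003  0.002 -1.   ] j [-0.65  0.23  0.41  2.07 -0.12  0.86 -0.87] F [-2.5  0.2  8.5] w 0.14971876112967294 58.559993505477905
```

carry_out(deltas=[[0,0,-0.012,0,-1],[-0.06,0.035,-0.012,0,-1],[-0.12,0.075,-0.012,0,-1],[-0.12,0.075,-0.012,0,-1]])

```text
clock: 5.3
position: [0.4635, 0.0601, 0.0559]
ee_rot: [0.909, 0.416, 0.0, 0.0]
ft_force: [-1.2, -2.9, 5.6]
grip_width: 0.152
grasp_force: 59.3
```

```bash
python3 look.py
```

```text
t 5.3 pos [0.4635 0.0601 0.0559] head 49.2 z [ 0. -0. -1.] j [-0.62  0.22  0.43  2.09 -0.12  0.86 -0.83] F [-1.2 -2.9  5.6] w 0.1517246231507426 59.25518453121185
```

carry_out(deltas=[[-0.06,0.04,-0.005,0,-1],[-0.13,0.087,-0.005,0,-1],[-0.2,0.135,-0.005,0,-1],[-0.27,0.183,-0.005,0,-1],[-0.35,0.237,-0.005,0,-1],[-0.35,0.237,-0.005,0,-1]])

```text
clock: 6.05
position: [0.4559, -0.0026, 0.0563]
ee_rot: [0.909, 0.416, -0.0, 0.0]
ft_force: [-0.6, -0.5, -0.9]
grip_width: 0.149
grasp_force: 58.4
```

```bash
python3 look.py w2
```

```text
t 6.05 pos [ 0.4559 -0.0026  0.0563] head 49.2 z [-0. -0. -1.] j [-0.53  0.19  0.48  2.12 -0.12  0.85 -0.7 ] F [-0.6 -0.5 -0.9] w 0.14916892767681705 58.44477117061615
knob [([0.374, 0.128, 0.007], 0.86, array([ 25., 170.])), ([0.369, 0.063, 0.027], 0.83, array([ 88., 267.])), ([0.463, 0.006, 0.043], 0.71, array([276., 251.]))]
knob_pointer [([0.375, 0.126, 0.008], 0.98, array([ 27., 171.])), ([0.37, 0.068, 0.024], 0.87, array([ 84., 257.])), ([0.459, 0.006, 0.046], 0.83, array([271., 259.]))]
rack [([0.467, 0.089, 0.019], 0.81, array([176., 114.]))]
shaft_seat []
control_box []
```

View pics/w2.png

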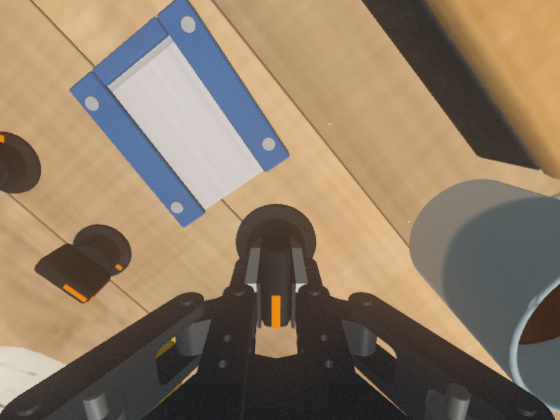

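The knob is out of the slot and held straight, its pointer towards the image bottom. Lift, turn and go near the box for a closer look.

carry_out(deltas=[[0,0,-0.3,0,-1],[0,0,-0.6,0,-1],[-0.15,0.08,-0.8,0.25,-1],[-0.3,0.16,-0.96,0.5,-1],[-0.45,0.25,-0.96,0.75,-1],[-0.59,0.335,-0.96,1,-1],[-0.59,0.335,-0.96,1,-1]])

```text
clock: 7.22
position: [0.4363, -0.1024, 0.2005]
ee_rot: [0.986, 0.166, 0.0, -0.0]
ft_force: [0.9, 1.0, -0.7]
grip_width: 0.152
grasp_force: 58.5
```

carry_out(deltas=[[-0.2,0.08,0,0.17,-1],[-0.4,0.16,0,0.33,-1],[-0.625,0.255,0,0.5,-1],[-0.625,0.255,0,0.5,-1],[-0.625,0.255,0,0.5,-1]])

```text
clock: 7.85
position: [0.3614, -0.1674, 0.2005]
ee_rot: [0.999, 0.039, 0.0, -0.0]
ft_force: [0.4, -0.1, -1.3]
grip_width: 0.15
grasp_force: 58.5
```

```bash
python3 look.py w3
cat > box.py <<'E'
from h import *
def box(w):
  P,uv=world(w,np.ones((420,560),bool)); n=np.array([.403,-.24])
  d=np.hypot(*(P[:,:2]-n).T)<.085
  k=d&(abs(P[:,2]-.05)<.004)
  print("box",k.sum(),P[k,2].mean(),cv2.minAreaRect((P[k,:2]*1000).astype(np.float32)))
  h=cv2.cvtColor(w["img"],cv2.COLOR_RGB2HSV)[uv[:,1],uv[:,0]]
  o=d&(h[:,0]>4)&(h[:,0]<20)&(h[:,1]>170)&(h[:,2]>110)&(P[:,2]<.056)&(P[:,2]>.046)
  print("mark",o.sum(),P[o].mean(0).round(4))
  s=d&(P[:,2]>.074)&(P[:,2]<.084)&(np.hypot(P[:,0]-.388,P[:,1]+.241)<.02)
  if s.sum(): print("shaft top",s.sum(),P[s].mean(0).round(4),cv2.minAreaRect((P[s,:2]*1000).astype(np.float32)))
if __name__=="__main__": box(camera("wrist")); box(camera("top"))
E
python3 box.py
```

```text
t 7.85 pos [ 0.3614 -0.1674  0.2005] head 4.49 z [ 0.001  0.    -1.   ] j [-0.37 -0.22  0.62  2.11  0.14  1.21 -1.3 ] F [ 0.4 -0.1 -1.3] w 0.1501939546889447 58.54952394962311
knob [([0.371, -0.169, 0.189], 0.95, array([281., 255.])), ([0.364, 0.125, 0.004], 0.74, array([  6., 163.])), ([0.366, 0.058, 0.02], 0.7, array([ 59., 169.]))]
knob_pointer [([0.365, 0.058, 0.018], 0.78, array([ 59., 169.])), ([0.369, 0.123, 0.007], 0.78, array([  5., 159.])), ([0.37, -0.168, 0.188], 0.69, array([279., 256.]))]
rack [([0.466, 0.07, 0.006], 0.64, array([42., 64.]))]
shaft_seat [([0.393, -0.235, 0.061], 0.83, array([354., 173.]))]
control_box [([0.412, -0.232, 0.055], 0.8, array([353., 150.]))]
box 12420 0.05029046892058435 ((403.6569519042969, -238.79782104492188), (119.24049377441406, 98.97628784179688), 3.9781792163848877)
mark 96 [ 0.352  -0.2431  0.0512]
shaft top 355 [ 0.3917 -0.2392  0.077 ] ((392.14739990234375, -239.7305450439453), (14.060806274414062, 21.784652709960938), 4.429491996765137)
box 2 0.050248471508443596 ((350.84991455078125, -291.6727294921875), (2.2754735946655273, 0.0), 165.24826049804688)
mark 0 [nan nan nan]box.py:9: RuntimeWarning: Mean of empty slice.
  print("mark",o.sum(),P[o].mean(0).round(4))
  ret = um.true_divide(
```

View pics/w3.png

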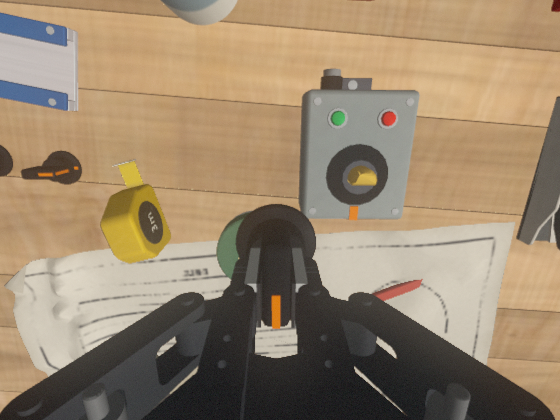

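Box and shaft fits agree: axis at about (0.3887, -0.2398) and yaw about 4.2°. Now I'll check the held knob's axis with the same camera by fitting a circle to the skirt.

Run:
```python
from h import *
from scipy.optimize import least_squares
w=camera("wrist"); P,uv=world(w,np.ones((420,560),bool)); p=manip.get_obs()["position"]
k=(np.hypot(*(P[:,:2]-p[:2]).T)<.04)&(P[:,2]>.140)&(P[:,2]<.162)
Q=P[k]; print(k.sum(),np.percentile(Q[:,2],[5,50,95]))
a=np.degrees(np.arctan2(Q[:,1]-p[1],Q[:,0]-p[0])); E=[]
for b in range(-80,90,4):
  s=Q[(a>=b)&(a<b+4)]
  if len(s)>3: E.append(s[np.argmax(np.hypot(*(s[:,:2]-p[:2]).T))])
E=np.array(E); r=least_squares(lambda v:np.hypot(E[:,0]-v[0],E[:,1]-v[1])-.025,p[:2],loss="soft_l1",f_scale=.001)
print(len(E),E[:,2].mean(),r.x,p,(r.fun**2).mean()**.5)
# bar front end / sides
k=(np.hypot(*(P[:,:2]-p[:2]).T)<.035)&(P[:,2]>.18)&(P[:,2]<.206)
h=cv2.cvtColor(w["img"],cv2.COLOR_RGB2HSV)[uv[:,1],uv[:,0]]
o=(np.hypot(*(P[:,:2]-p[:2]).T)<.05)&(h[:,0]>4)&(h[:,0]<20)&(h[:,1]>170)&(P[:,2]>.15)
print("orange",o.sum(),P[o].mean(0), cv2.fitLine(P[o,:2].astype(np.float32),2,0,.01,.01).ravel(), P[o].min(0),P[o].max(0))
```

```text
1868 [0.1534536  0.15577015 0.15934624]
43 0.1535579285387168 [ 0.3606354  -0.16783142] [ 0.36080141 -0.16818312  0.20026192] 0.00017849622448867325
orange 309 [ 0.34992756 -0.16885536  0.20509128] [ 0.99523556  0.0974998   0.34992754 -0.16885535] [ 0.34039959 -0.17157168  0.20316985] [ 0.35855072 -0.16609505  0.20680994]
```

carry_out(deltas=[[0.07,0.25,0,0,-1],[0.149,0.493,0.1,0,-1],[0.149,0.493,0.28,0.01,-1],[0.149,0.493,0.4,0.01,-1],[0.149,0.493,0.4,0.01,-1]])

```text
clock: 8.93
position: [0.3878, -0.2401, 0.1394]
ee_rot: [0.999, 0.035, -0.001, -0.0]
ft_force: [-0.2, 0.4, 0.2]
grip_width: 0.151
grasp_force: 58.8
```

```bash
python3 look.py
```

```text
t 8.925 pos [ 0.3878 -0.2401  0.1394] head 4.01 z [-0.003  0.    -1.   ] j [-0.33  0.05  0.82  2.06 -0.04  1.05 -0.99] F [-0.2  0.4  0.2] w 0.15071458159538412 58.77259612083435
```

carry_out(deltas=[[0.007,0,0,0,-1],[0.007,0,0.04,0,-1],[0.007,0,0.08,0,-1],[0.007,0,0.1,0,-1],[0.007,0,0.12,0,-1],[0.007,0,0.12,0,-1]])

```text
clock: 9.68
position: [0.3895, -0.2402, 0.1221]
ee_rot: [0.999, 0.035, -0.0, -0.0]
ft_force: [-0.2, -0.8, -0.4]
grip_width: 0.15
grasp_force: 58.8
```

```bash
python3 look.py
```

```text
t 9.675 pos [ 0.3895 -0.2402  0.1221] head 4.01 z [-0.  0. -1.] j [-0.32  0.09  0.82  2.08 -0.08  1.   -0.96] F [-0.2 -0.8 -0.4] w 0.1499341682719287 58.76679003238678
```

carry_out(deltas=[[0,0,0.03,0,-1],[0,0,0.06,0,-1],[0,0,0.08,0,-1],[0,0,0.08,0,-1]])

```text
clock: 10.18
position: [0.3895, -0.2402, 0.1101]
ee_rot: [0.999, 0.035, -0.0, -0.0]
ft_force: [-0.3, 0.5, -0.3]
grip_width: 0.153
grasp_force: 58.7
```

carry_out(deltas=[[0,0,0.015,0,-1],[0,0,0.03,0,-1],[0,0,0.045,0,-1],[0,0,0.045,0,-1]], force=90)

```text
clock: 10.68
position: [0.3896, -0.2403, 0.104]
ee_rot: [0.999, 0.035, -0.0, -0.0]
ft_force: [-7.7, 1.4, 12.3]
grip_width: 0.149
grasp_force: 91.7
```

```bash
python3 look.py
```

```text
t 10.675 pos [ 0.3896 -0.2403  0.104 ] head 4.01 z [-0.     0.001 -1.   ] j [-0.31  0.13  0.81  2.09 -0.12  0.96 -0.93] F [-7.7  1.4 12.3] w 0.1485373882697767 91.70697927474976
```

carry_out(deltas=[[-0.004,0,0.01,0,-1],[-0.004,0,0.02,0,-1],[-0.004,0,0.02,0,-1]])

```text
clock: 11.05
position: [0.3899, -0.2406, 0.1036]
ee_rot: [0.999, 0.035, 0.001, -0.001]
ft_force: [-20.8, 10.6, 57.5]
grip_width: 0.145
grasp_force: 98.5
```

```bash
python3 look.py w4
```

```text
t 11.05 pos [ 0.3899 -0.2406  0.1036] head 4.0 z [ 0.001  0.003 -1.   ] j [-0.31  0.13  0.81  2.09 -0.12  0.96 -0.93] F [-20.8  10.6  57.5] w 0.14515658551800353 98.48065495491028
knob [([0.4, -0.24, 0.091], 0.93, array([276., 252.]))]
knob_pointer [([0.398, -0.239, 0.092], 0.69, array([275., 256.]))]
rack []
shaft_seat []
control_box [([0.427, -0.234, 0.053], 0.6, array([269., 183.]))]
```

At the stop (force jumped to 57 N). Ease back to a moderate push and verify.

carry_out(deltas=[[0.0,0,-0.008,0,-1],[0.0,0,-0.008,0,-1],[0.0,0,-0.008,0,-1]])

```text
clock: 11.72
position: [0.3897, -0.2405, 0.1038]
ee_rot: [0.999, 0.035, 0.001, -0.001]
ft_force: [-13.0, 6.9, 37.2]
grip_width: 0.143
grasp_force: 94.8
```

```bash
python3 look.py
python3 - <<'E'
from h import *
w=camera("wrist"); save("w5",w["img"]); s=camera("side"); save("s5",cv2.resize(s["img"][150:320,150:390],None,fx=3,fy=3))
P,uv=world(w,np.ones((420,560),bool)); r=np.hypot(P[:,0]-.3887,P[:,1]+.2398)
q=P[(r<.0245)&(r>.019)&(P[:,0]>.395)&(P[:,2]<.075)]; print("skirt top",len(q),np.median(q[:,2])); 
q=P[(r>.04)&(r<.06)&(abs(P[:,2]-.05)<.006)]; print("box top",np.median(q[:,2]))
E
```

```text
t 11.725 pos [ 0.3897 -0.2405  0.1038] head 4.01 z [ 0.001  0.002 -1.   ] j [-0.31  0.13  0.81  2.09 -0.12  0.96 -0.93] F [-13.    6.9  37.2] w 0.14334969651023155 94.84318256378174
skirt top 844 0.05914534826724642
box top 0.05009920029627385
```

View pics/w5.png

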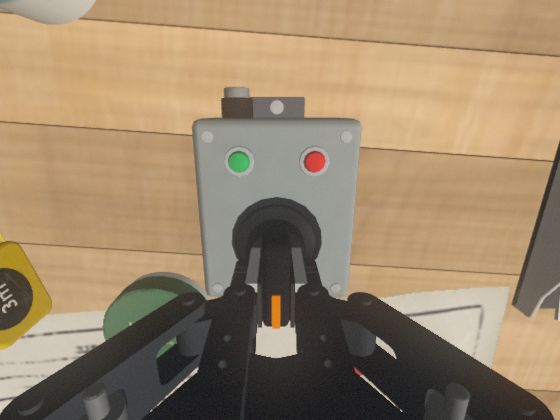

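View pics/s5.png

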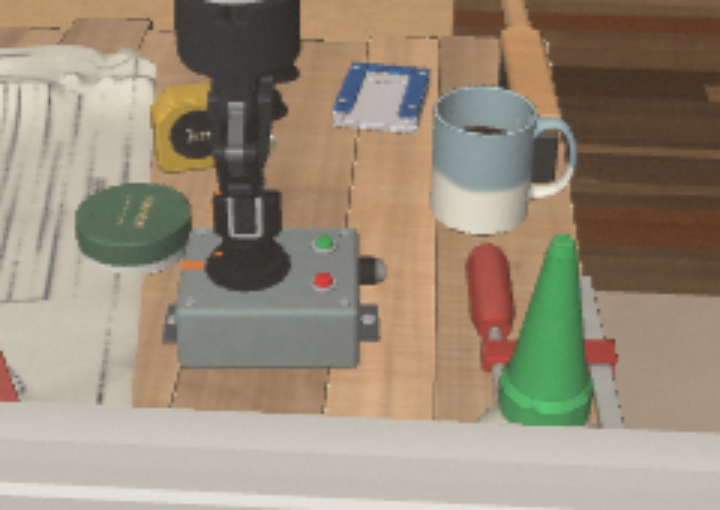

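The knob is fully seated: skirt top is at 59.1 mm, against 54 + 5 expected when pressed in. The pointer faces the mark, and the mug and bottle haven't moved.

```bash
python3 -c "
from workcell import ticket
print(ticket.hand_in())"
```

```text
the job is handed in; nothing more can be done
None
```

The knob is out of its rack and fully down on the D-shaft with its pointer to the orange mark, and I handed the job in at about 12 s of robot time with the arm still holding it fully pressed in (about 37 N of push); the mug and glue bottle were not touched.

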